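Snap the cover shut over the spare feed wheel

ROBOT

A 7-joint arm with a two-finger parallel gripper is mounted at the origin on a cart in front of the work surface, level with it; the furniture and walls round the work are solid. World frame = base frame: x ahead of the robot, y to its left, z up, the work surface at z = 0. Lengths are in mm, angles in rad, forces in N, time in s.
With the tool pointing down it reaches from about 400 to 875 mm from the base axis. Payload 4.4 kg.
Tool frame: the origin (TCP) lies at the very end of the fingers, on their centre line; the grasp point (between the pads) lies 19 mm behind it; z points along the fingers, y is the line along which they close (so a half turn about z gives the same grasp; the last joint's range is limited). The gripper opens to 85 mm and grips with 20 to 120 N. Pads are 22 mm wide; open, the fingers measure 114 mm over their backs; the gripper's body (76 mm by 85 mm) begins 54 mm behind the grasp point. The pads swing forward as they close: fully open they stand 13 mm farther back than shut.
Start: joints at [1.117, 0.628, 0.038, 1.517, -0.027, 0.996, -0.02], TCP at [245.827, -601.736, 231.313] pointing down, gripper open.
Joint ranges: [-3.06, 3.06], [-0.37, 2.12], [-1.25, 1.32], [0.18, 2.47], [-1.1, 4.24], [0.23, 1.98], [-2.94, 2.94]. Speed limits (rad/s): [2.57, 2.57, 3.14, 3.14, 3.14, 3.14, 3.14].

INTERFACE

Orientations are given as [roll, pitch, yaw] about the fixed x, y, z axes, in that order (R = Rz(yaw) Ry(pitch) Rx(roll)).
In Python, from cell import monitor, viewer, workorder gives the robot as it stands.
- The arm moves only by the tool arm_command, never from a script. Its argument "series" is one flat list of numbers, 5 for each row, row after row: the opening in per cent of the stroke, from 0 (shut) to 100 (fully open), then the shift along the tool's x, y, z in cm, then the turn about the tool's z in degrees. In form: [claw, x, y, z, roll, claw, x, y, z, roll, ...]. A call has exactly 5 rows; each row is the pose to reach, as a shift and turn from the pose commanded when the call began, along the tool's axes at that moment; what a row does not reach only later rows make up. A row lasts 1/12 s, in which the tool goes at most 41.7 mm and 7.16 degrees, less where a joint would pass 70% of its speed; a pose out of reach is approached as far as the arm can. A call with a gripper value outside its range is refused whole. The fingers move at their own pace and stop on an object; the grip force is fixed at half the most. Time passes only in rows, so rows that repeat a pose let the fingers close, or fill a call up. It gives the time, the measured TCP pose, the force, the opening and the grip force at its end, in the units of the state.
- monitor.read_state(): the state, without advancing time (a new reading comes with each control period).
- viewer.get_image(name): name is "scene" or "top" or "wrist"; returns (picture, depth): 400x640x3 uint8, red, green, blue; 400x640 float32, mm along the optical axis (not along the pixel's ray), 0 where there is no reading.
- viewer.camera_model(name): a dict with "mtx" (3x3 intrinsics, pixels), "R" (3x3) and "t" (3): a world point X has camera coordinates R X + t. Camera axes: x right, y down, z forward; pixel columns grow to the right and rows downward; lengths in mm; the calibration is good to about 2 mm. A picture is of the moment at which its call begins: read the wrist's pose just before it. camera_model takes no time and is no camera call; for the wrist camera it gives the pose at the moment of the call.
- workorder.finish_job(): hands the job in; it is judged then, once.
The state is a dict: "clock": time; "qpos": joint angles; "qd": joint speeds; "tau": joint torques, N m; "eef_pos": TCP position; "tool_rot": TCP orientation; "force": force on the tool from outside, world axes, zero at the start; "torque": the same for the moment, N m; "width": finger opening in mm; "gripper_force": force on a finger pad.
Only numpy, scipy, OpenCV 4.12 (cv2) and the standard library are available. Lean on these libraries where they do the work, as an engineer would, in place of code of your own. Each camera call takes 0.05 s, during which the arm holds its last target. There are 200 camera calls.

TASK

Two wheel holders with clear, orange-framed hinged covers stand open on the table; a black spare feed wheel lies in one of them. Press down the cover of the holder with the wheel until its catch snaps and it stays shut by itself, and leave the empty holder's cover open, ready for the next wheel.

Things in the scene. Friction and masses are not known exactly. Their poses are not given: they have to be found in the camera images.
- holder_1: Fixed holder with the wheel in it: grey tray 76x72 mm, 36 high. Origin: centre of its underside, on the table; x points to the hinge side, y lies along the hinge, z up. Orange-framed clear cover, 4 thick, 72 wide: hinge axis at x=+40, z=40 mm, reaches 84.5 mm from there to -x; shut, its top is at z=42. Open, it slopes up from the hinge to its free edge, 56 mm out and 104 above the table.
- holder_2: The empty holder, otherwise the same as holder_1 in shape, size, axes and cover; either may stand to the left. On both, a spring catch block stands in front of the tray at x=-40 to -63 mm, up to 32 mm high.
- cover_1 (a joint): hinge angle (rad) of holder_1's cover: 0 shut and caught, 0.85 open as found. A light spring lifts it back open if let go before the catch at its free edge snaps (at about 0.06; takes about 4 N down at the free edge, more nearer the hinge). Once snapped it stays within 0.03 of 0; firm stop just below 0.
- cover_2 (a joint): hinge angle (rad) of holder_2's cover: 0 shut and caught, 0.85 open as found. A light spring lifts it back open if let go before the catch at its free edge snaps (at about 0.06; takes about 4 N down at the free edge, more nearer the hinge). Once snapped it stays within 0.03 of 0; firm stop just below 0.
- wheel_center (a point): centre of the black feed wheel, 45 mm across and 24 mm high, lying flat in the round white seat of holder_1 (holder_2 shows its bare white seat) with its top 31 mm above the table, below the shut cover; it need not be touched.
Things that resemble listed ones, but are neither listed nor needed, are in the scene too. Leave any red look-alike of the holder_1 alone.

How it is judged (in metres and radians):
At the end, for the whole second after the job is handed in: The cover of the holder with the wheel stays shut by itself (within 0.08 rad), the wheel still lies in that holder (centre within 15 mm of the holder's centre), and the empty holder's cover stands open (above 0.7 rad) (value of joint cover_1 below 0.08 rad and value of joint cover_2 above 0.7 rad and horizontal distance between wheel_center and holder_1 below 0.015 m); the robot touches nothing.
It fails at once if the empty holder's cover is pushed shut (below 0.3 rad) (value of joint cover_2 below 0.3 rad).
It also fails if it takes over 32 s, if anything falls off the work surface, if the arm or the gripper's body presses on something with over 40 N, if the wrist force passes 120 N, or if a joint passes its speed limit or range.

## Working session

There is one attempt and no reset: what is moved stays moved. The work goes in short steps, Python scripts to look and compute and a tool call to move; the robot and the scene stay as the last step left them, time stands still between calls to the robot, and variables do not carry over. Pictures are saved under pics/ and viewed, at most 10 in all, crops included, and the job is handed in when it is done.

Besides the shell and the picture viewer there is one more tool, called after "Emit:" as name(argument=value, ...), one argument or row to a line, values as JSON. arm_command: Moves the arm, as the interface text tells. Its arguments: {"type":"object","properties":{"series":{"type":"array","items":{"type":"number"}}},"required":["series"]}

```bash
mkdir -p pics; python3 - <<'E'
from cell import monitor, viewer
import cv2,numpy as np
s=monitor.read_state();print(s['clock'],s['eef_pos'],s['tool_rot'],s['width'])
for n in("top","scene"):
    p,d=viewer.get_image(n);cv2.imwrite(f"pics/{n}0.png",p[:,:,::-1]);np.save(f"pics/{n}0.npy",d)
    m=viewer.camera_model(n);print(n,m['mtx'].round(1).tolist(),(-m['R'].T@m['t']).round(0),m['R'].round(2).tolist())
E
```

```text
0.0 [ 245.5705026  -601.13505718  230.38984246] [-3.13967664e+00  4.72897003e-05  3.87782494e-01] 85.2948441586711
top [[408.5, 0.0, 326.9], [0.0, 408.5, 204.6], [0.0, 0.0, 1.0]] [ 329. -100.  975.] [[0.09, -1.0, 0.0], [-0.97, -0.09, -0.23], [0.23, 0.02, -0.97]]
scene [[400.2, 0.0, 322.9], [0.0, 400.2, 203.1], [0.0, 0.0, 1.0]] [ 17. 480. 624.] [[-0.71, -0.7, 0.0], [-0.43, 0.43, -0.8], [0.56, -0.57, -0.61]]
```

View pics/top0.png

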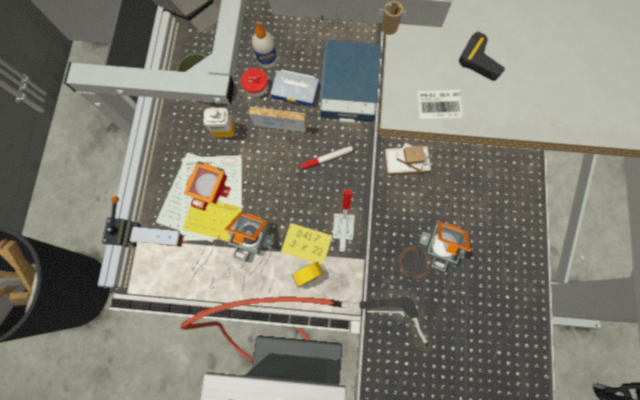

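View pics/scene0.png

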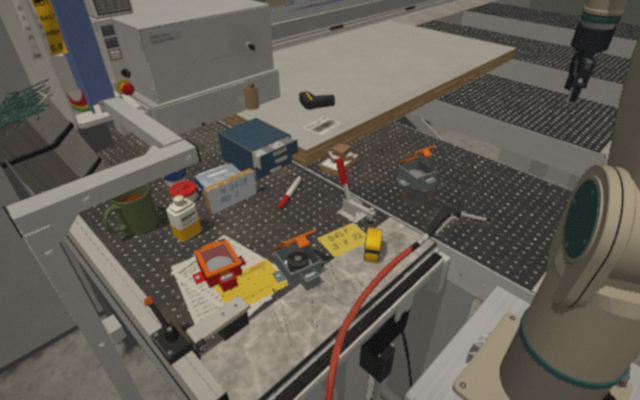

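Top view candidates: grey/orange holder (250,233) with a dark disc, grey/orange holder (447,242) with a white seat, and a red look-alike (207,184), to be left alone. I choose (250,233) and will check it in a close crop while measuring.

```bash
cat > h.py <<'E'
import cv2,numpy as np
from cell import monitor,viewer
def cloud(n,d):
    m=viewer.camera_model(n);v,u=np.mgrid[0:400,0:640]
    r=np.stack([u,v,np.ones_like(u)],-1)@np.linalg.inv(m['mtx']).T*d[...,None]
    return (r-m['t'])@m['R']
E
python3 - <<'E'
from h import *
out=[]
for n,boxes in(("top",[(215,200,285,268),(415,215,480,275)]),("scene",[(265,220,335,295),(385,140,450,210)])):
    p=cv2.imread(f"pics/{n}0.png");d=np.load(f"pics/{n}0.npy");P=cloud(n,d)
    hsv=cv2.cvtColor(p,cv2.COLOR_BGR2HSV)
    for b in boxes:
        x0,y0,x1,y1=b;sl=np.s_[y0:y1,x0:x1]
        h=hsv[sl];q=P[sl];ok=d[sl]>0
        o=(h[...,0]>4)&(h[...,0]<17)&(h[...,1]>170)&(h[...,2]>130)&ok
        Q=q[o]; print(n,b,"orange",len(Q),"z",np.percentile(Q[:,2],[2,20,50,80,98]).round(),"mean",Q.mean(0).round())
        hi=Q[Q[:,2]>92];lo=Q[Q[:,2]<60]
        print("  hi",len(hi),hi.mean(0).round() if len(hi) else'',"lo",len(lo),lo.mean(0).round() if len(lo) else '')
        g=ok&~o&(q[...,2]>26)&(q[...,2]<40)&(h[...,1]<70)
        G=q[g];r=cv2.minAreaRect(G[:,:2].astype(np.float32));print("  tray",len(G),r)
        out.append(cv2.resize(p[sl],(390,290),interpolation=cv2.INTER_CUBIC))
cv2.imwrite("pics/crop.png",np.vstack([np.hstack(out[:2]),np.hstack(out[2:])]))
E
```

```text
top (215, 200, 285, 268) orange 337 z [ 31.  48.  91. 101. 105.] mean [472.  93.  78.]
  hi 165 [453.  99. 100.] lo 107 [500.  87.  46.]
  tray 264 ((451.5995788574219, 89.34619140625), (70.13034057617188, 102.93843078613281), 30.37561798095703)
top (415, 215, 480, 275) orange 313 z [ -0.  48.  89. 102. 105.] mean [ 490. -370.   76.]
  hi 149 [ 469. -364.  100.] lo 102 [ 516. -381.   42.]
  tray 270 ((475.5341491699219, -359.7161865234375), (74.23114013671875, 103.5724868774414), 81.6711196899414)
scene (265, 220, 335, 295) orange 189 z [ -1.  93.  98. 103. 104.] mean [460.  97.  89.]
  hi 157 [450. 103.  99.] lo 20 [527.  47.  18.]
  tray 769 ((457.9251708984375, 100.20835876464844), (73.26473999023438, 102.6738052368164), 76.02503204345703)
scene (385, 140, 450, 210) orange 89 z [ -3.  55.  96. 102. 104.] mean [ 484. -380.   82.]
  hi 68 [ 468. -359.   99.] lo 19 [ 541. -460.   20.]
  tray 309 ((476.8641052246094, -360.5557556152344), (76.26486206054688, 104.85723876953125), 74.38986206054688)
```

View pics/crop.png

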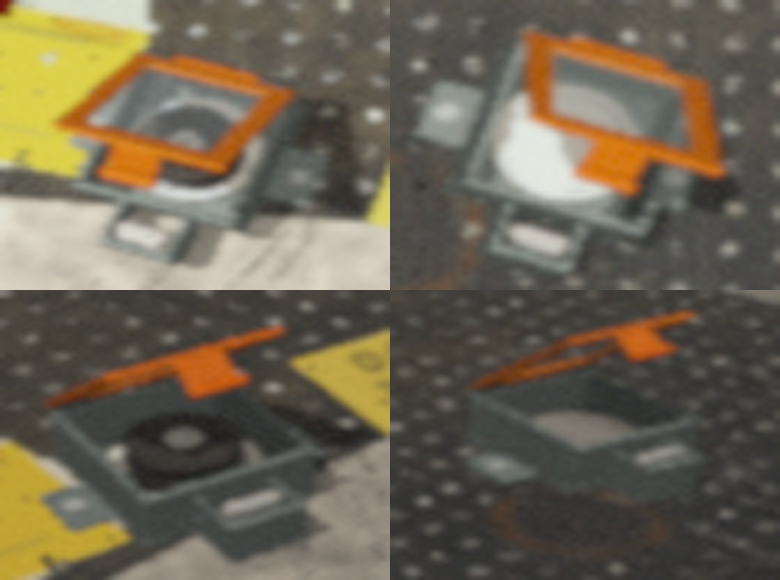

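The crops confirm it: the holder at top (250,233) has the black wheel (scene crop, lower left). The one at (447,242) shows a bare white seat. Holder_1's origin is about (469,97), with its x axis at about -14° in world. The tray rectangle measures 103x73, as expected, and the cover edge is at z≈104. I'm moving with the gripper shut, aligning yaw, and arcing at z≈200.

Emit:
arm_command(
  series=[0, 3.4, -2.4, 0.2, 7, 0, 6.8, -4.8, 0.4, 14, 0, 10.2, -7.2, 0.6, 21, 0, 13.6, -9.6, 0.8, 28, 0, 17, -12, 1, 35],
)

```text
clock: 0.52
eef_pos: [358.3, -424.5, 220.9]
tool_rot: [-3.141, 0.0, -0.23]
force: [1.4, -0.1, -0.5]
width: 25.4
gripper_force: 0.0
```

Emit:
arm_command(
  series=[0, 1.2, -3.7, 0.4, 0, 0, 2.3, -7.3, 0.8, 0, 0, 3.5, -11, 1.2, 0, 0, 4.6, -14.6, 1.6, 0, 0, 5.8, -18.2, 2, 0],
)

```text
clock: 0.93
eef_pos: [455.0, -259.8, 201.0]
tool_rot: [-3.141, 0.001, -0.223]
force: [0.6, 0.6, 0.5]
width: -0.4
gripper_force: 0.0
```

Emit:
arm_command(
  series=[0, -0.6, -4, 0.2, 0, 0, -1.2, -8, 0.4, 0, 0, -1.8, -12, 0.6, 0, 0, -2.4, -16, 0.8, 0, 0, -3, -20, 1, 0],
)

```text
clock: 1.35
eef_pos: [469.2, -58.1, 191.1]
tool_rot: [3.142, 0.0, -0.223]
force: [-0.4, -0.1, 0.5]
width: -0.2
gripper_force: 0.0
```

Emit:
arm_command(
  series=[0, -1.2, -3.8, 1, 0, 0, -2.4, -7.6, 2, 0, 0, -3.6, -11.4, 4, 0, 0, -4.7, -15.1, 5.5, 0, 0, -4.7, -15.1, 6, 0],
)

```text
clock: 1.77
eef_pos: [455.0, 106.1, 129.4]
tool_rot: [-3.139, 0.004, -0.211]
force: [0.1, 0.3, -0.5]
width: -0.0
gripper_force: 0.0
```

```bash
python3 - <<'E'
from h import *
print(monitor.read_state()['eef_pos'])
a=viewer.get_image("wrist")[0];b=viewer.get_image("scene")[0][190:310,220:390]
cv2.imwrite("pics/w1.png",np.hstack([cv2.resize(a,(400,250)),cv2.resize(b,(354,250))])[:,:,::-1])
E
```

```text
[455.02882558 106.11492296 129.36831231]
```

View pics/w1.png

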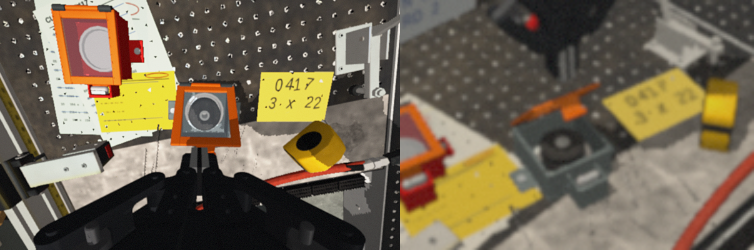

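The picture shows the shut fingers centred on the free edge of the holder with the wheel (wrist ~(205,145)). I'll shift 12 mm toward the hinge, descend, then slide out toward the edge.

Emit:
arm_command(
  series=[0, 1.2, 0.3, 0, 0, 0, 1.2, 0.3, 2, 0, 0, 1.2, 0.3, 3.5, 0, 0, 1.2, 0.3, 4.8, 0, 0, 1.2, 0.3, 5.8, 0],
)

```text
clock: 2.28
eef_pos: [469.9, 89.1, 73.2]
tool_rot: [3.141, -0.002, -0.228]
force: [0.2, -0.0, 0.7]
width: 0.2
gripper_force: 0.2
```

Emit:
arm_command(
  series=[0, -0.4, 0, 0.5, 0, 0, -1, 0, 0.9, 0, 0, -1.7, 0, 1.3, 0, 0, -2.4, 0, 1.7, 0, 0, -3, 0, 2, 0],
)

```text
clock: 2.7
eef_pos: [438.1, 98.9, 53.4]
tool_rot: [-3.141, -0.0, -0.223]
force: [0.1, -0.9, 0.6]
width: 0.0
gripper_force: 0.2
```

Emit:
arm_command(
  series=[0, 0, -0.3, 0.3, 0, 0, 0, -0.3, 0.6, 0, 0, 0, -0.3, 0.8, 0, 0, 0, -0.3, 0.9, 0, 0, 0, -0.3, 0.9, 0],
)

```text
clock: 3.12
eef_pos: [440.1, 101.9, 44.2]
tool_rot: [-3.141, -0.001, -0.223]
force: [0.2, 0.3, 0.2]
width: 0.1
gripper_force: 0.0
```

Emit:
arm_command(
  series=[0, 0, 0, 0.1, 0, 0, 0, 0, 0.2, 0, 0, 0, 0, 0.2, 0, 0, 0, 0, 0.3, 0, 0, 0, 0, 0.3, 0],
)

```text
clock: 3.53
eef_pos: [440.1, 101.7, 41.3]
tool_rot: [-3.141, -0.001, -0.223]
force: [0.9, 0.2, 1.7]
width: 0.2
gripper_force: 0.3
```

Emit:
arm_command(
  series=[0, 0, 0, 0.1, 0, 0, 0, 0, 0.1, 0, 0, 0, 0, 0.2, 0, 0, 0, 0, 0.2, 0, 0, 0, 0, 0.2, 0],
)

```text
clock: 3.95
eef_pos: [440.1, 101.7, 39.6]
tool_rot: [-3.141, -0.001, -0.223]
force: [-0.1, 0.5, 6.1]
width: 0.4
gripper_force: 3.1
```

```bash
python3 - <<'E'
from h import *
s=monitor.read_state();print(s['eef_pos'],s['force'])
a=viewer.get_image("wrist")[0];b=viewer.get_image("scene")[0][190:310,220:390]
cv2.imwrite("pics/w2.png",np.hstack([cv2.resize(a,(400,250)),cv2.resize(b,(354,250))])[:,:,::-1])
E
```

```text
[440.05832415 101.69346248  39.59442593] [-0.06564881  0.49817405  6.11317057]
```

View pics/w2.png

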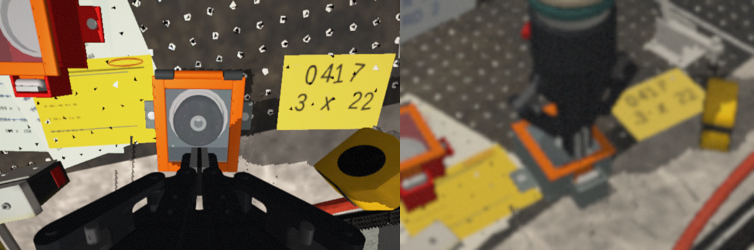

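The cover lies nearly flat under the fingers (scene crop ~(565,145)), with 6 N on the tool. I'll press on for the snap.

Emit:
arm_command(
  series=[0, 0, 0, 0.1, 0, 0, 0, 0, 0.2, 0, 0, 0, 0, 0.3, 0, 0, 0, 0, 0.3, 0, 0, 0, 0, 0.3, 0],
)

```text
clock: 4.47
eef_pos: [440.1, 101.7, 37.2]
tool_rot: [-3.141, -0.001, -0.223]
force: [-1.6, -0.3, 13.9]
width: -0.0
gripper_force: 7.3
```

Emit:
arm_command(
  series=[0, 0, 0, 0.1, 0, 0, 0, 0, 0.2, 0, 0, 0, 0, 0.2, 0, 0, 0, 0, 0.2, 0, 0, 0, 0, 0.2, 0],
)

```text
clock: 4.88
eef_pos: [440.2, 101.7, 36.0]
tool_rot: [-3.14, -0.002, -0.224]
force: [-2.3, -0.2, 24.4]
width: -0.4
gripper_force: 12.1
```

Emit:
arm_command(
  series=[0, 0, 0, -1, 0, 0, 0, 0, -3, 0, 0, 0, 0, -6, 0, 0, 0, 0, -9, 0, 0, 0, 0, -12, 0],
)

```text
clock: 5.3
eef_pos: [438.7, 101.4, 155.2]
tool_rot: [3.141, 0.002, -0.223]
force: [0.7, 0.6, -0.2]
width: 0.1
gripper_force: 0.0
```

Emit:
arm_command(
  series=[0, 0, 0, -2, 0, 0, 0, 0, -2, 0, 0, 0, 0, -2, 0, 0, 0, 0, -2, 0, 0, 0, 0, -2, 0],
)

```text
clock: 5.72
eef_pos: [438.6, 101.5, 173.1]
tool_rot: [3.14, 0.002, -0.223]
force: [0.4, -0.4, -0.3]
width: -0.2
gripper_force: 0.0
```

```bash
python3 - <<'E'
from h import *
s=monitor.read_state();print(s['clock'],s['eef_pos'],s['force'])
o=[]
for n,(x0,y0,x1,y1) in(("wrist",(0,0,640,400)),("scene",(220,190,460,310)),("top",(190,180,490,290))):
    p,d=viewer.get_image(n);P=cloud(n,d);h=cv2.cvtColor(p,cv2.COLOR_RGB2HSV)
    m=(h[...,0]>4)&(h[...,0]<17)&(h[...,1]>170)&(h[...,2]>130)&(d>0)
    for c in((458,98),(480,-362)):
        Q=P[m&(np.hypot(P[...,0]-c[0],P[...,1]-c[1])<60)&(P[...,2]>20)]
        if len(Q):print(n,c,len(Q),np.percentile(Q[:,2],[5,50,95]).round())
    o.append(cv2.resize(p[y0:y1,x0:x1],(400,250)))
cv2.imwrite("pics/e.png",np.vstack([np.hstack(o[:2]),np.hstack([o[2],o[2]*0])])[:,:,::-1])
E
```

```text
5.7167 [438.58218095 101.48726373 173.13747267] [ 0.40024188 -0.41108829 -0.29512658]
wrist (458, 98) 2853 [41. 42. 43.]
scene (458, 98) 445 [40. 42. 43.]
scene (480, -362) 87 [ 50.  97. 103.]
top (458, 98) 98 [33. 41. 45.]
top (480, -362) 299 [ 45.  92. 104.]
```

View pics/e.png

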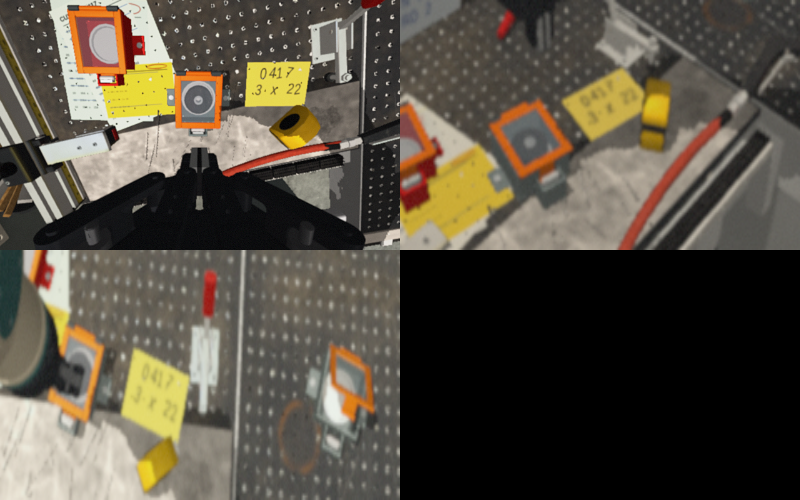

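The cover over the wheel stays flat at z=42 (wrist ~(200,100)) with the robot clear of it. The empty holder's cover is still open, with its edge at z≈104 (top crop ~(350,380)). I'm handing the job in.

```bash
python3 -c "
from cell import workorder
print(workorder.finish_job())"
```

```text
the job is handed in; nothing more can be done
None
```

I pressed the cover of the holder with the wheel shut, and it stays shut by itself, flat at z≈42 mm; the empty holder's cover is still open, and I handed the job in (the judge returned no verdict).

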